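Refit the trigger cog and the carrier on the turntable's splined hub

ROBOT

A 6-joint arm with a two-finger parallel gripper is mounted at the origin on a cart in front of the work surface, level with it; the furniture and walls round the work are solid. World frame = base frame: x ahead of the robot, y to its left, z up, the work surface at z = 0. Lengths are in m, angles in rad, forces in N, time in s.
With the tool pointing down it reaches from about 0.375 to 0.9 m from the base axis. Payload 3.1 kg.
Tool frame: the origin (TCP) lies between the finger pads; the fingertips stand manip.nose_length ahead of it and the grasp point (between the pads) lies 5 mm behind it (manip.nose_length is the distance from the TCP to the fingertips, in m); z points along the fingers, y is the line along which they close (so a half turn about z gives the same grasp; the last joint's range is limited). The gripper opens to 85 mm and grips with 20 to 120 N. Pads are 22 mm wide; open, the fingers measure 114 mm over their backs; the gripper's body (76 mm by 85 mm) begins 54 mm behind the grasp point. The pads swing forward as they close: fully open they stand 13 mm farther back than shut.
Start: joints at [-1.389, 0.527, 1.433, -0, 1.181, -0.178], TCP at [0.22, -0.585, 0.221] pointing down, gripper open.
Joint ranges: [-3.08, 3.08], [-0.75, 2.2], [0.22, 2.44], [-1.43, 4.57], [0, 2.65], [-2.85, 2.85]. Speed limits (rad/s): [2.79, 2.79, 3.14, 3.14, 3.14, 3.14].

INTERFACE

Orientations are given as a unit quaternion [x, y, z, w].
In Python, from station import monitor, eyes, job, manip gives the robot as it stands.
- The arm moves only by the shell command python3 -m pendant 'ROWS' [FORCE]. ROWS is JSON, a list that holds one entry, the list of rows, each a list of 7 numbers: the shift along the tool's x, y, z as a fraction of full scale, then the turn, a rotation vector about the tool's x, y, z as a fraction of full scale, then the opening, from 0 (shut) to 1 (fully open). A call has 1 to 20 rows; each row shifts and turns the commanded pose from where the row before left it, along the tool's axes as they then stand; what a row does not reach is not made up. Full scale, the value 1, is 800 mm for a shift and 0.12 rad for a turn. A row lasts 1/10 s, in which the tool goes at most 50 mm and 8.59 degrees, less where a joint would pass 70% of its speed; a pose out of reach is approached as far as the arm can. A call with a number of a shift or a turn outside -1 to 1 is refused whole. A call with a gripper value outside its range is refused whole. The fingers move at their own pace and stop on an object; FORCE is the grip in N (left out, the last holds). Time passes only in rows, so rows that do not move let the fingers close. It gives the time, the measured TCP pose, the force, the opening and the grip force at its end, in the units of the state.
- monitor.sense(): the state, without advancing time (a new reading comes with each control period).
- eyes.snapshot(name): name is "side" or "top" or "wrist"; returns a dict with "pixels" (384x512x3 uint8, red, green, blue), "depth" (384x512 float32, m along the optical axis (not along the pixel's ray), 0 where there is no reading), "intrinsics" (3x3 intrinsics, pixels), "eye" and "attitude" of the camera in the world. Camera axes: x right, y down, z forward; pixel columns grow to the right and rows downward; lengths in m; the calibration is good to about 2 mm. A picture is of the moment at which its call begins.
- job.sign_off(): hands the job in; it is judged then, once.
The state is a dict: "t": time; "q": joint angles; "qd": joint speeds; "tau": joint torques, N m; "tcp_pos": TCP position; "tool_rot": TCP orientation; "force": force on the tool from outside, world axes, zero at the start; "ft_torque": the same for the moment, N m; "finger_gap": opening from 0.0 (shut) to 1.0 (fully open); "gripper_force": force on a finger pad.
Only numpy, scipy, OpenCV 4.12 (cv2) and the standard library are available. Lean on these libraries where they do the work, as an engineer would, in place of code of your own. Each camera call takes 0.05 s, during which the arm holds its last target. There are 200 camera calls.

TASK

The turntable for drying casts is being put back together after cleaning. The trigger cog only sits on the nose of the hub: turn it until its master groove finds the wide master spline and it goes fully down onto its seat; then take the three-armed carrier from the tray and bring it onto the hub in the same way, down flat on the cog. Let go of both and leave all the other things where they are.

Things in the scene. Friction and masses are not known exactly. Their poses are not given: they have to be found in the camera images.
- turntable: Fixed. Motor turntable without its top: round grey housing, 180 across, 40 high, on a dark grey bench mat (3 thick, 190 x 430). Origin: centre of its underside, z up. In its middle stands a dark splined hub that does not turn. +x points to the hub's wide master spline and on to the black home reader, a block at the housing's edge (radius 83 to 98, top 57 above the origin).
- hub_seat (a point): Centre of the seat at the hub's foot, 45 above the turntable's origin (x axis as the turntable's). The cog's underside is here when home. From here a shaft of radius 17 rises 80, carrying six splines 60 degrees apart that reach to radius 22.3: the master on +x, 14 wide and 56 high; the other five 6 wide and 50 high. Upper ends chamfered.
- hub_nose (a point): Top of the hub, 89 above hub_seat. The uppermost 9 are a cone from radius 10 at the top to 17, which leads a bore onto the shaft (0.7 play all round).
- master_top (a point): Top of the master spline, 56 above hub_seat, 19.5 out on the turntable's +x. A part that is not lined up rests on it.
- cog: Steel toothed cog, 157 across, 0.26 to 0.42 kg. Origin: centre of the boss's underside, z along the bore. Boss 62 across, 22 high. Bore radius 17.7 with six grooves to radius 24, 60 degrees apart: master on +x, 17 wide, five 9 wide. Starts cocked on master_top, 0.5 rad or more off; within 0.08 rad of the turntable's +x it slides 56 down to hub_seat.
- cog_gap (a point): The cog's missing tooth, at radius 74.5 on its +x, over the master groove. The toothed rim spans radius 66 to 79 and 3 to 15 above the cog's origin.
- cog_spoke (a point): Top of one spoke at mid length: radius 48.5, 14 above the cog's origin, on its -x. Three spokes, 12 wide and 10 thick, at 60, 180 and 300 degrees from +x; open windows between them from radius 31 to 65. Pushing a spoke sideways with a closed gripper in a window turns the cog; this takes only a newton or two.
- carrier: Aluminium three-armed carrier, 0.2 to 0.34 kg, lying upright on the grey pad (7 high) of a wire instrument tray (200 x 430, rim 26 high). Origin: centre of the underside, z up. Arms 16 wide, 10 high reach to radius 77 at 0, 120, 240 degrees from +x; the +x arm ends in a square pad, the others in round ones (13.5 high). Home: origin 22 above hub_seat, resting on the cog's boss.
- carrier_grip (a point): Grip point on the carrier's axis, 35 above its underside. The collar here is 45 high and 62 across with two upright flats 56 apart, normal to the carrier's y axis: fingers closing along that y hold it.
- carrier_key (a point): Top end of the master groove in the carrier's collar, 45 above the underside, on its +x. Bore as the cog's: radius 17.7, six grooves to radius 24, master 17 wide on +x, five 9 wide; it too goes down within 0.08 rad of the turntable's +x.
- case_pan_top_1: Fixed. Topmost pan of the nearer of two towers of case pans on the robot's right. The tower fills the space under it, about 180 x 250, from the worktop up; its top is 0.4 to 0.55 m high. The arm must go round its robot side. Origin: centre of this pan's underside.
- cast: Loose bystander: yellow stone dental cast, 56 x 58 x 32, lying in the carrier's tray beyond the carrier (steel tweezers, 149 long and 7 high, lie crosswise on its robot side). Origin: centre of its underside.
- imp_tray: Loose bystander: grey impression tray with a handle, 83 x 66 x 14, in the other tray with a caliper and a flask key. Origin: centre of its underside.
- dish: Loose bystander: small white dappen dish, 35 wide, 24 high, standing on the dark bench mat in front of the turntable. Origin: centre of its underside.
- flacon: Loose bystander: small white-capped bottle, 38 wide, 82 high, standing on the dark bench mat behind the turntable. Origin: centre of its underside.

How it is judged:
By the outcome, as a careful person would: the job done as asked, in the order asked, and still so for the second after the job is handed in, with the robot touching nothing.
It also fails if it takes over 61 s, if anything falls off the work surface, if the arm or the gripper's body presses on something with over 40 N, if the wrist force passes 120 N, or if a joint passes its speed limit or range.

## Working session

There is one attempt and no reset: what is moved stays moved. The work goes in short steps, Python scripts to look and compute and a shell command to move; the robot and the scene stay as the last step left them, time stands still between calls to the robot, and variables do not carry over. Pictures are saved under pics/ and viewed, at most 13 in all, crops included, and the job is handed in when it is done.

```bash
mkdir -p pics; ls; cat > h.py <<'E'
import numpy as np, cv2
from station import monitor, eyes, job, manip
from scipy.spatial.transform import Rotation as R
def snap(n,f=None):
    s=eyes.snapshot(n)
    if f: cv2.imwrite('pics/'+f,s['pixels'][:,:,::-1])
    np.savez('/tmp/%s.npz'%n,**{k:np.array(v) for k,v in s.items()})
    return s
def load(n): return dict(np.load('/tmp/%s.npz'%n))
def att(s):
    a=np.array(s['attitude']); return a if a.shape==(3,3) else R.from_quat(a).as_matrix()
def ray(s,u,v):
    K=np.array(s['intrinsics']); return att(s)@np.array([(u-K[0,2])/K[0,0],(v-K[1,2])/K[1,1],1.])
def onz(s,u,v,z):
    d=ray(s,u,v); e=np.array(s['eye']); return e+d*(z-e[2])/d[2]
def cloud(s):
    K=np.array(s['intrinsics']); D=s['depth']; v,u=np.mgrid[:D.shape[0],:D.shape[1]]
    P=np.stack([(u-K[0,2])/K[0,0]*D,(v-K[1,2])/K[1,1]*D,D],-1)@att(s).T+np.array(s['eye'])
    P[D<=0]=np.nan; return P
def proj(s,p):
    K=np.array(s['intrinsics']); c=K@(att(s).T@(np.array(p)-np.array(s['eye']))); return c[:2]/c[2]
E
python3 - <<'E'
from h import *
print(monitor.sense(), manip.nose_length)
ims=[]
for n in('top','side','wrist'):
    s=snap(n,n+'0.png'); print(n,s['eye'],np.array(s['attitude']).round(3),np.array(s['intrinsics'])[0])
E
```

```text
pics
{'t': 0.0, 'q': array([-1.38948191e+00,  5.28502567e-01,  1.43393762e+00,  2.41229519e-05,
        1.18140732e+00, -1.78469291e-01]), 'qd': array([ 6.20671138e-04, -5.70420362e-04, -2.83819520e-04,  1.38750894e-03,
       -3.12183255e-05,  2.94962933e-04]), 'tau': array([-6.39396676e-04, -4.42356133e+01, -1.78025401e+01, -3.52345714e-04,
        8.33424594e-03,  1.18461384e-05]), 'tcp_pos': array([ 0.21995739, -0.58420234,  0.21960007]), 'tool_rot': array([ 9.83863245e-01,  1.78918541e-01,  9.54955013e-06, -1.12744389e-03]), 'force': array([0.29330369, 0.13118792, 0.52226281]), 'ft_torque': array([ 0.02656316,  0.01058508, -0.02553266]), 'gripper_force': 0.0, 'finger_gap': 1.000162051445678} 0.014
top [0.31715299 0.0426118  1.60342097] [ 0.709 -0.7    0.065 -0.052] [394.00120636   0.         264.16164655]
side [-0.31845793  0.60110485  1.58705828] [-0.454  0.831 -0.283  0.151] [490.1361927    0.         264.20997353]
wrist [ 0.2829833  -0.55975852  0.37340128] [ 0.815 -0.563 -0.079  0.111] [281.51310527   0.         258.24383713]
```

View pics/top0.png

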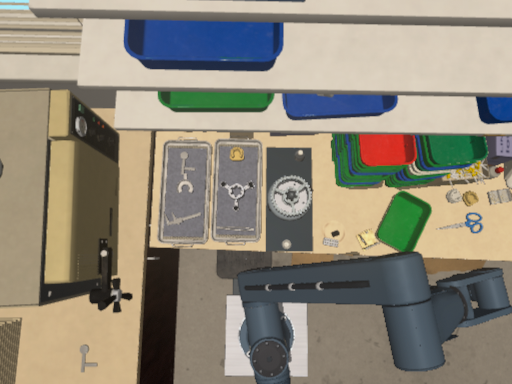

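View pics/side0.png

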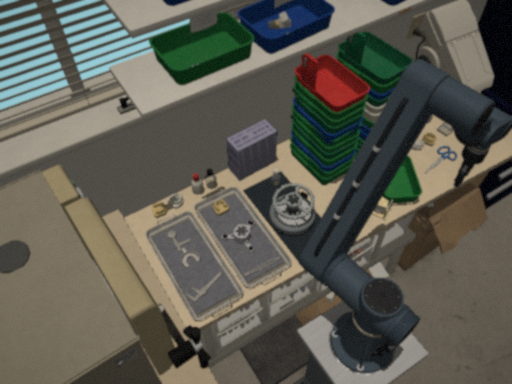

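The top view shows the turntable with cog near (290,197), carrier near (237,195), cast (237,153), flacon (300,153), dish (287,244), and the tower around (380,160). In the side view the cog is near (294,208) and the carrier near (241,235).

```bash
python3 - <<'E'
from h import *
s=load('top'); P=cloud(s)
def p(u,v): return P[v,u].round(3)
for n,u,v in [('mat',275,240),('carr',237,195),('cog rim',290,218),('nose',290,196),('dish',287,244),('flac',300,153),('cast',237,153),('tow',385,150),('towgreen',405,220)]: print(n,p(u,v))
g=P[:,:,2]
# tower extents
m=(g>0.2)&(P[:,:,1]<-0.1)&(P[:,:,0]>0.3)&(P[:,:,0]<0.85)&(P[:,:,1]>-0.6)
q=P[m]; print('tower',q.min(0),q.max(0)) if len(q) else 0
m=(g>0.1)&(g<0.16)&(abs(P[:,:,1]-p(290,196)[1])<.12)&(abs(P[:,:,0]-p(290,196)[0])<.12)
v,u=np.nonzero(m); print('cogpix',u.min(),u.max(),v.min(),v.max(),len(u), np.unique(P[m][:,2].round(2),return_counts=True))
im=s['pixels'][:,:,::-1]
a=cv2.resize(im[165:230,205:325],None,fx=6.5,fy=6.5,interpolation=cv2.INTER_CUBIC)
cv2.imwrite('pics/c1.png',a)
E
```

```text
mat [ 0.364 -0.033  0.008]
carr [0.545 0.124 0.004]
cog rim [ 0.45  -0.09   0.045]
nose [ 0.524 -0.082  0.14 ]
dish [ 0.348 -0.08   0.016]
flac [ 0.705 -0.126  0.083]
cast [0.717 0.127 0.023]
tow [ 0.639 -0.361  0.4  ]
towgreen [ 0.451 -0.564  0.005]
tower [ 0.30000336 -0.59998196  0.20044129] [ 0.75294665 -0.10000468  1.18831829]
cogpix 271 311 175 215 630 (array([0.1 , 0.11, 0.12, 0.13, 0.14]), array([ 13, 183, 278, 128,  28]))
```

View pics/c1.png

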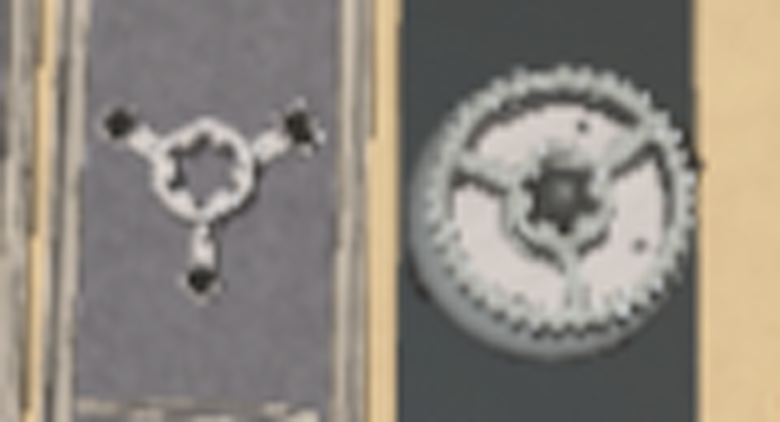

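```bash
python3 -m pendant '[[[0.0165,-0.044,-0.006,0,0,0,0],[0.0165,-0.044,-0.006,0,0,0,0],[0.0165,-0.044,-0.006,0,0,0,0],[0.0165,-0.044,-0.006,0,0,0,0],[0.0165,-0.044,-0.006,0,0,0,0],[0.0165,-0.044,-0.006,0,0,0,0],[0.0395,-0.025,0,0,0,0,0],[0.0395,-0.025,0,0,0,0,0],[0.0395,-0.025,0,0,0,0,0],[0.0395,-0.025,0,0,0,0,0],[0.0395,-0.025,0,0,0,0,0],[0.0395,-0.025,0,0,0,0,0],[0.0395,-0.025,0,0,0,0,0],[0.0395,-0.025,0,0,0,0,0],[0,0,0,0,0,0,0],[0,0,0,0,0,0,0]]]'
python3 - <<'E'
from h import *
print(monitor.sense()['tcp_pos'],monitor.sense()['q'].round(3))
s=snap('wrist','w1.png'); P=cloud(s); print(s['eye'],att(s)[:,2])
E
```

```text
t: 1.75
tcp_pos: [0.4001, -0.1201, 0.2493]
tool_rot: [0.984, 0.18, -0.0, 0.0]
force: [-0.2, 0.0, 0.7]
finger_gap: 0.003
gripper_force: 0.0
[ 0.40006755 -0.1200569   0.24927427] [-5.600e-01  2.040e-01  1.885e+00 -1.000e-03  1.052e+00  6.480e-01]
[ 0.46306623 -0.09498717  0.40285182] [-0.25419799 -0.09559657 -0.96241606]
```

View pics/w1.png

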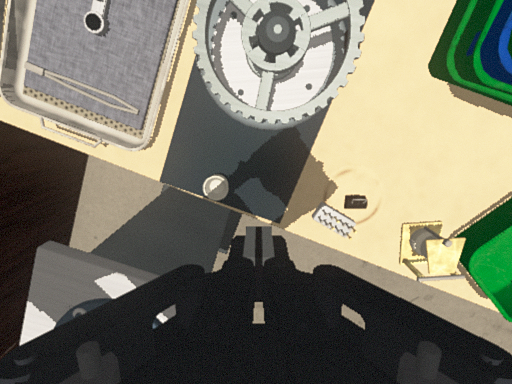

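The wrist view shows the cog centre near (278,30), with the dish at (215,187) and the tweezers around (80,88). I'll move forward so the cog is fully in view.

```bash
python3 -m pendant '[[[0.045,0.004,0,0,0,0,0],[0.045,0.004,0,0,0,0,0],[0,0,0,0,0,0,0],[0,0,0,0,0,0,0]]]'
python3 - <<'E'
from h import *
s=snap('wrist','w2.png')
cv2.imwrite('pics/w2b.png',cv2.resize(s['pixels'][:260,130:430,::-1],None,fx=2.3,fy=2.3,interpolation=cv2.INTER_CUBIC))
E
```

```text
t: 2.2
tcp_pos: [0.4691, -0.1023, 0.249]
tool_rot: [0.984, 0.178, -0.001, -0.0]
force: [-0.6, -0.0, 0.1]
finger_gap: -0.001
gripper_force: 0.0
```

View pics/w2b.png

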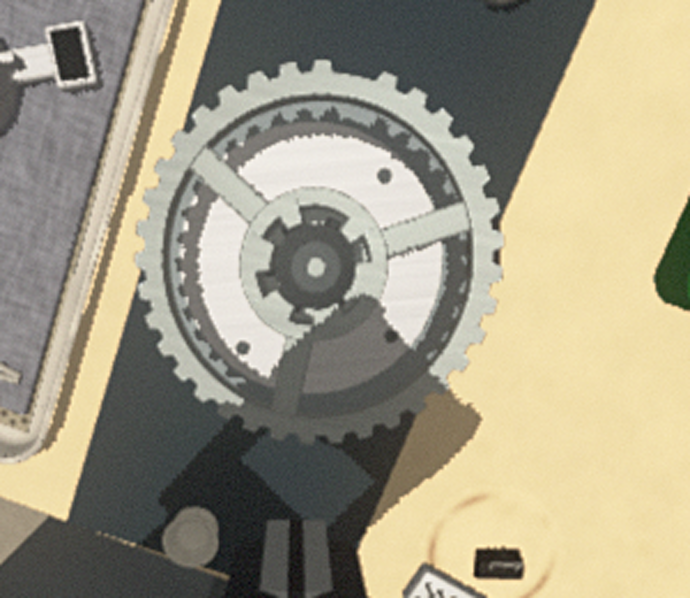

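Nose at crop (316,266), cog gap near (355,70), spokes near (225,180), (428,230) and (290,380). The reader isn't obvious, so I'll search for it by height and radius.

```bash
python3 - <<'E'
from h import *
w=load('wrist'); W=cloud(w)
c=onz(w,130+316/2.3,266/2.3,.137); print('nose',c, W[115,267])
g=onz(w,130+355/2.3,70/2.3,.119); print('gap',g,np.hypot(*(g-c)[:2]),np.degrees(np.arctan2(*(g-c)[1::-1])))
for x in [(225,180),(428,230),(290,380)]:
    a=onz(w,130+x[0]/2.3,x[1]/2.3,.118)-c; print('spoke',np.hypot(*a[:2]),np.degrees(np.arctan2(a[1],a[0])))
# circle fit of rim
r=np.hypot(W[...,0]-c[0],W[...,1]-c[1])
for lo,hi,n in((66,79,'rim'),(22,30,'boss')):
  m=(r>lo/1e3)&(r<hi/1e3)&(W[...,2]>.09)&(W[...,2]<.135)&(np.arange(384)[:,None]<160)
  A=np.c_[W[m][:,:2]-c[:2],np.ones(m.sum())]; f=np.linalg.lstsq(A,W[m][:,2],rcond=None)[0]
  print(n,m.sum(),'z=%.4f tilt %.3f %.3f'%(f[2],f[0],f[1]))
for n in('top','side'):
  if n=='side': s=load('side')
  else: s=load('top')
  P=cloud(s); r=np.hypot(P[...,0]-c[0],P[...,1]-c[1]); k=s['pixels'].astype(int).max(-1)
  for lab,m in (('z',(r>.08)&(r<.102)&(P[...,2]>.05)&(P[...,2]<.07)),('dark',(r>.08)&(r<.102)&(k<45)&(P[...,2]>.02))):
    v,u=np.nonzero(m); an=np.degrees(np.arctan2(P[m][:,1]-c[1],P[m][:,0]-c[0]))
    print(n,lab,[(a,b,int(t),round(float(P[b,a,2]),3),int(k[b,a])) for a,b,t in zip(u,v,an)][:40])
E
```

```text
nose [ 0.53224106 -0.08606133  0.137     ] [ 0.53264831 -0.08546874  0.13877631]
gap [ 0.60672793 -0.0742636   0.119     ] 0.07541538618416367 9.000132714139257
spoke 0.05016044237797883 68.19486240947589
spoke 0.049369610616965515 -52.56415161474088
spoke 0.050298007979679656 -171.53937300968397
rim 4097 z=0.1168 tilt 0.027 -0.099
boss 1459 z=0.1229 tilt 0.033 -0.122
top z [(np.int64(309), np.int64(184), -55, 0.054, 75), (np.int64(310), np.int64(184), -57, 0.056, 66), (np.int64(311), np.int64(185), -60, 0.06, 97), (np.int64(310), np.int64(186), -61, 0.065, 58), (np.int64(311), np.int64(186), -62, 0.058, 94), (np.int64(310), np.int64(187), -63, 0.062, 68), (np.int64(311), np.int64(187), -64, 0.063, 92), (np.int64(312), np.int64(187), -65, 0.057, 171), (np.int64(311), np.int64(188), -67, 0.062, 76), (np.int64(312), np.int64(188), -67, 0.06, 158), (np.int64(311), np.int64(189), -69, 0.062, 59), (np.int64(312), np.int64(189), -69, 0.052, 121), (np.int64(312), np.int64(190), -72, 0.059, 90), (np.int64(313), np.int64(190), -72, 0.059, 170), (np.int64(269), np.int64(198), 93, 0.052, 134), 
[... 2302 characters left out ...]
 (np.int64(295), np.int64(33), -14, 0.782, 43), (np.int64(296), np.int64(33), -16, 0.783, 44), (np.int64(297), np.int64(33), -18, 0.78, 41), (np.int64(298), np.int64(33), -20, 0.779, 43), (np.int64(299), np.int64(33), -23, 0.776, 44), (np.int64(301), np.int64(33), -27, 0.775, 41), (np.int64(302), np.int64(33), -29, 0.77, 39), (np.int64(303), np.int64(33), -31, 0.772, 42), (np.int64(305), np.int64(33), -34, 0.767, 41), (np.int64(293), np.int64(34), -9, 0.782, 43), (np.int64(294), np.int64(34), -12, 0.78, 44), (np.int64(295), np.int64(34), -14, 0.78, 42), (np.int64(296), np.int64(34), -17, 0.775, 41), (np.int64(297), np.int64(34), -19, 0.773, 41), (np.int64(298), np.int64(34), -21, 0.774, 43)]
```

Reader found at about -64° (so turntable +x ≈ -64°), uphill tilt agrees; cog now at ≈ 8°. So turn it clockwise by ≈72°, pushing the near spoke (188°).

```bash
python3 -m pendant '[[[0.023,0.023,0,0,0,0,0],[0,0,0,0,0,-1,0],[0,0,0,0,0,-1,0],[0,0,0.035,0,0,0,0],[0,0,0.035,0,0,0,0],[0,0,0.035,0,0,0,0],[0,0,0,0,0,0,0]]]'
python3 - <<'E'
from h import *
s=snap('wrist')
t=monitor.sense()['tcp_pos']; print(t)
P=cloud(s)
# fingers: nearest points near tcp, in tool frame
T=R.from_quat(monitor.sense()['tool_rot']).as_matrix(); Q=(P-t)@T
for z in (.012,.005,-.005,-.02,-.035):
    m=(abs(Q[...,2]-z)<.004)&(abs(Q[...,0])<.03)&(abs(Q[...,1])<.06)
    if m.sum(): print(z,m.sum(),Q[m].min(0)[:2],Q[m].max(0)[:2])
cv2.imwrite('pics/w3.png',cv2.resize(s['pixels'][:330,100:450,::-1],None,fx=1.8,fy=1.8))
E
```

```text
t: 2.95
tcp_pos: [0.4892, -0.1116, 0.1626]
tool_rot: [0.956, 0.294, -0.004, -0.003]
force: [-0.9, -0.5, -0.9]
finger_gap: -0.0
gripper_force: 0.0
[ 0.4909411  -0.11215147  0.16434681]
-0.02 319 [ 0.0046394  -0.01623033] [0.01025078 0.01082347]
-0.035 456 [ 0.00484629 -0.01614675] [0.01024046 0.01104397]
```

View pics/w3.png

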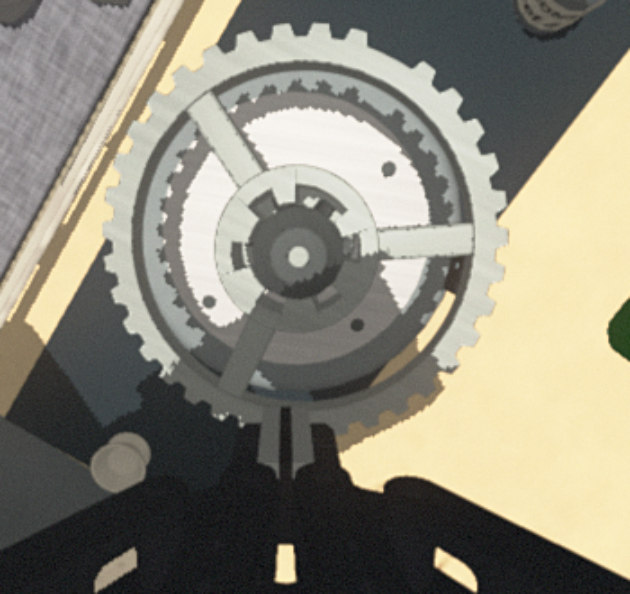

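The view shows the spoke at (248,345) left of the finger tips (285,420) and the window free; finger thickness ~27 mm so I shift 8 mm along tool +y for clearance, then go down.

```bash
python3 -m pendant '[[[0,0.011,0,0,0,-0.7,0],[0,0,0,0,0,0,0],[0,0,0.024,0,0,0,0],[0,0,0.024,0,0,0,0],[0,0,0.022,0,0,0,0],[0,0,0,0,0,0,0],[0,0,0,0,0,0,0]]]'
python3 - <<'E'
from h import *
s=monitor.sense();t=s['tcp_pos'];d=t-[.5322,-.086,0];print(t,np.hypot(*d[:2]),np.degrees(np.arctan2(d[1],d[0]))%360,np.degrees(2*np.arctan2(s['tool_rot'][1],s['tool_rot'][0])))
E
```

```text
t: 3.7
tcp_pos: [0.4987, -0.1195, 0.1104]
tool_rot: [0.942, 0.335, 0.0, 0.0]
force: [0.3, -0.2, 0.7]
finger_gap: 0.003
gripper_force: 0.0
[ 0.49870272 -0.11954845  0.1104036 ] 0.047408505838008534 225.0437230337479 39.11130955806262
```

```bash
python3 -m pendant '[[[-0.0005,-0.0031,0,0,0,0,0],[-0.0005,-0.0031,0,0,0,0,0],[0,-0.0043,0,0,0,0.6,0],[0,-0.0043,0,0,0,0.6,0],[0,-0.0043,0,0,0,0.6,0],[0,-0.0043,0,0,0,0.6,0],[0,-0.0043,0,0,0,0.6,0],[0,-0.0043,0,0,0,0.6,0],[0,-0.0043,0,0,0,0.6,0],[0,-0.0043,0,0,0,0.6,0],[0,-0.0043,0,0,0,0.6,0],[0,-0.0043,0,0,0,0.6,0],[0,0,0,0,0,0,0]]]'
cat > st.py <<'E'
from h import *
s=monitor.sense();t=s['tcp_pos'];d=t-[.5322,-.086,0];print(t.round(4),'r,phi',np.hypot(*d[:2]).round(4),np.degrees(np.arctan2(d[1],d[0])).round(1)%360,'psi',np.degrees(2*np.arctan2(s['tool_rot'][1],s['tool_rot'][0])).round(1),s['force'].round(1))
w=snap('wrist'); W=cloud(w); c=np.array([.5322,-.086]); dd=W[...,:2]-c; r=np.hypot(dd[...,0],dd[...,1]); an=np.degrees(np.arctan2(dd[...,1],dd[...,0])).round()%360
for n,lo,hi in(('boss',.026,.030),('rim',.067,.072)):
  m=(r>lo)&(r<hi)&(W[...,2]>.04)&(W[...,2]<.135); z=W[m][:,2]
  print(n,m.sum(),np.percentile(z,[10,50,90]).round(4))
zm=np.nanmedian(W[(r>.026)&(r<.030)][:,2])
# spokes at mid radius
m=(r>.045)&(r<.055)&(abs(W[...,2]-(zm-.008))<.009)
h=np.bincount(an[m].astype(int),minlength=360); print('spoke angles',[(int(a),int(h[a])) for a in range(360) if h[a]>12])
E
python3 st.py
```

```text
t: 5.0
tcp_pos: [0.4828, -0.084, 0.1101]
tool_rot: [1.0, -0.018, 0.0, 0.0]
force: [-0.7, 0.0, 0.2]
finger_gap: -0.001
gripper_force: 0.0
[ 0.4828 -0.084   0.1101] r,phi 0.0494 177.7 psi -2.0 [-0.7  0.   0.2]
boss 2988 [0.1211 0.1242 0.1269]
rim 10205 [0.0434 0.1128 0.124 ]
spoke angles [(61, 13), (62, 38), (63, 33), (64, 33), (65, 39), (66, 29), (67, 34), (68, 30), (69, 36), (70, 30), (71, 30), (72, 33), (73, 33), (74, 28), (75, 19), (189, 13), (190, 13), (191, 14), (192, 15), (193, 18), (194, 23), (195, 26), (302, 18), (303, 36), (304, 43), (305, 42), (306, 45), (307, 39), (308, 45), (309, 44), (310, 44), (311, 44), (312, 42), (313, 41), (314, 45), (315, 46), (316, 17)]
```

```bash
python3 - <<'E'
from h import *
s=load('wrist'); cv2.imwrite('pics/w4.png',s['pixels'][:,:,::-1])
a=snap('side')['pixels'][150:270,220:380,::-1]; cv2.imwrite('pics/tmp.png',cv2.resize(a,None,fx=3,fy=3))
b=cv2.imread('pics/tmp.png'); cv2.imwrite('pics/w4.png',np.hstack([cv2.resize(s['pixels'][:330,130:400,::-1],(295,360)),b]))
P=cloud(s);t=monitor.sense();T=R.from_quat(t['tool_rot']).as_matrix();Q=(P-t['tcp_pos'])@T
m=(abs(Q[...,0])<.03)&(abs(Q[...,1])<.02); print(np.histogram(Q[m][:,2],bins=np.arange(-.05,.08,.005)))
E
```

```text
(array([ 553,  199,  297,  266,  232,  216,  214, 1094,  497,  253,   72,
         22,    0,    0,    0,    0,    0,    0,    0,    0,    0,    0,
         80,  485,    0]), array([-5.00000000e-02, -4.50000000e-02, -4.00000000e-02, -3.50000000e-02,
       -3.00000000e-02, -2.50000000e-02, -2.00000000e-02, -1.50000000e-02,
       -1.00000000e-02, -5.00000000e-03, -2.77555756e-17,  5.00000000e-03,
        1.00000000e-02,  1.50000000e-02,  2.00000000e-02,  2.50000000e-02,
        3.00000000e-02,  3.50000000e-02,  4.00000000e-02,  4.50000000e-02,
        5.00000000e-02,  5.50000000e-02,  6.00000000e-02,  6.50000000e-02,
        7.00000000e-02,  7.50000000e-02]))
```

View pics/w4.png

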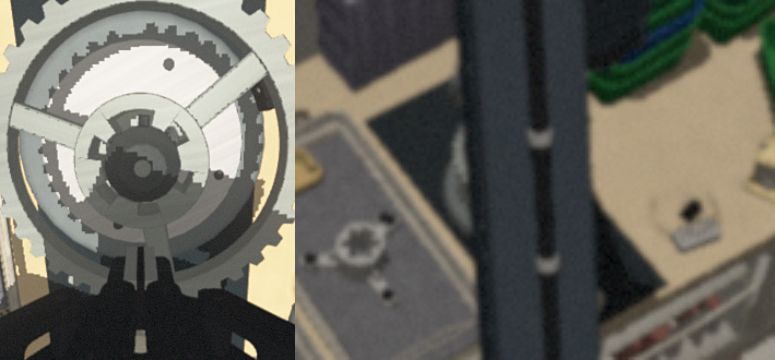

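The wrist image shows the near spoke at (157,250) directly beside/under the fingers at (140,265): the cog did not turn. Check the heights of spoke and fingers there.

```bash
python3 - <<'E'
from h import *
s=load('wrist');P=cloud(s);f=270/295;g=330/360
for y in range(200,300,8):
  print(y,[ (x,*(1e3*(P[int(y*g),int(130+x*f)]-[.5322,-.086,0])).round().astype(int).tolist()) for x in (110,125,136,145,155,163,175)])
print(s['eye'])
E
```

```text
200 [(110, -18, 17, 118), (125, -17, 9, 122), (136, -15, 4, 130), (145, -16, 0, 129), (155, -37, -8, 44), (163, -17, -9, 124), (175, -17, -14, 126)]
208 [(110, -21, 16, 122), (125, -20, 9, 123), (136, -20, 4, 125), (145, -24, 0, 112), (155, -23, -5, 115), (163, -21, -9, 125), (175, -21, -15, 125)]
216 [(110, -25, 17, 121), (125, -25, 9, 123), (136, -25, 4, 124), (145, -25, 0, 123), (155, -25, -5, 124), (163, -25, -9, 126), (175, -25, -14, 126)]
224 [(110, -54, 26, 44), (125, -29, 10, 123), (136, -29, 4, 123), (145, -29, 0, 124), (155, -29, -5, 124), (163, -29, -9, 124), (175, -56, -23, 43)]
232 [(110, -60, 26, 45), (125, -61, 15, 44), (136, -61, 7, 45), (145, -36, 0, 115), (155, -36, -5, 116), (163, -36, -9, 115), (175, -62, -23, 44)]
240 [(110, -68, 27, 44), (125, -68, 15, 44), (136, -68, 7, 44), (145, -68, 0, 44), (155, -40, -5, 116), (163, -41, -9, 115), (175, -69, -23, 44)]
248 [(110, -75, 28, 42), (125, -74, 16, 44), (136, -39, 5, 127), (145, -40, 0, 128), (155, -40, -4, 128), (163, -45, -9, 115), (175, -76, -23, 43)]
256 [(110, -82, 28, 39), (125, -81, 16, 44), (136, -39, 4, 13
[... 172 characters left out ...]
 (155, -40, -4, 145), (163, -44, -8, 136), (175, -109, -27, 3)]
272 [(110, -43, 16, 144), (125, -39, 9, 152), (136, -40, 4, 150), (145, -40, 1, 152), (155, -40, -3, 152), (163, -44, -7, 144), (175, -64, -16, 106)]
280 [(110, -43, 15, 151), (125, -39, 8, 158), (136, -40, 4, 158), (145, -40, 1, 158), (155, -40, -3, 159), (163, -39, -6, 160), (175, -65, -16, 112)]
288 [(110, -38, 13, 166), (125, -38, 8, 167), (136, -43, 4, 159), (145, -43, 1, 158), (155, -39, -3, 166), (163, -37, -6, 169), (175, -39, -10, 167)]
296 [(110, -39, 13, 171), (125, -39, 8, 171), (136, -43, 4, 163), (145, -46, 1, 159), (155, -39, -2, 171), (163, -39, -5, 171), (175, -39, -9, 172)]
[ 0.550011   -0.08569886  0.26377008]
```

Measured finger ends are at z ≈ 0.12, above the spoke top (0.116), despite TCP 0.110: the fingers passed over. Go back round and lower by 22 mm.

```bash
python3 -m pendant '[[[0,0,-0.004,0,0,0,0],[0,0.0043,0,0,0,-0.6,0],[0,0.0043,0,0,0,-0.6,0],[0,0.0043,0,0,0,-0.6,0],[0,0.0043,0,0,0,-0.6,0],[0,0.0043,0,0,0,-0.6,0],[0,0.0043,0,0,0,-0.6,0],[0,0.0043,0,0,0,-0.6,0],[0,0.0043,0,0,0,-0.6,0],[0,0.0043,0,0,0,-0.6,0],[0,0.0043,0,0,0,-0.6,0],[0,0,0.012,0,0,0,0],[0,0,0.012,0,0,0,0],[0,0,0.007,0,0,0,0],[0,0,0,0,0,0,0],[0,0,0,0,0,0,0]]]'
python3 st.py; python3 - <<'E'
from h import *
s=load('wrist');P=cloud(s);t=monitor.sense();T=R.from_quat(t['tool_rot']).as_matrix();Q=(P-t['tcp_pos'])@T
for b in np.arange(-.045,.03,.005):
  m=(abs(Q[...,0])<.02)&(abs(Q[...,1])<.022)&(abs(Q[...,2]-b)<.0025)
  if m.sum()>3: print(round(b,3),m.sum(),(1e3*np.r_[Q[m].min(0)[:2],Q[m].max(0)[:2]]).round())
E
```

```text
t: 6.7
tcp_pos: [0.4921, -0.1165, 0.0874]
tool_rot: [0.942, 0.335, -0.0, -0.0]
force: [-0.3, 0.3, -0.8]
finger_gap: 0.005
gripper_force: 0.0
[ 0.4921 -0.1165  0.0874] r,phi 0.0504 217.2 psi 39.2 [-0.3  0.3 -0.8]
boss 4187 [0.1209 0.1238 0.1268]
rim 11253 [0.0434 0.111  0.124 ]
spoke angles [(61, 16), (62, 50), (63, 56), (64, 60), (65, 52), (66, 53), (67, 56), (68, 53), (69, 53), (70, 54), (71, 53), (72, 55), (73, 53), (74, 51), (75, 35), (182, 29), (183, 31), (184, 35), (185, 32), (186, 32), (187, 33), (188, 33), (189, 35), (190, 34), (191, 36), (192, 33), (193, 33), (194, 32), (195, 13), (199, 25), (200, 29), (201, 26), (202, 25), (203, 29), (204, 21), (303, 36), (304, 50), (305, 49), (306, 53), (307, 45), (308, 53), (309, 45), (310, 47), (311, 51), (312, 52), (313, 50), (314, 53), (315, 61), (316, 36)]
-0.045 213 [-11.  -8.  11.  12.]
-0.04 256 [  6. -15.  12.  12.]
-0.035 299 [  6. -15.  20.  12.]
-0.03 592 [  0. -22.  20.  12.]
-0.025 353 [ -1. -22.  20.  12.]
-0.02 186 [-12. -22.  11.  11.]
-0.015 51 [  6. -13.  11.   5.]
```

```bash
python3 -m pendant '[[[0.001,-0.0045,0,0,0,0.6,0],[0.001,-0.0045,0,0,0,0.6,0],[0,-0.0043,0,0,0,0.6,0],[0,-0.0043,0,0,0,0.6,0],[0,-0.0043,0,0,0,0.6,0],[0,-0.0043,0,0,0,0.6,0],[0,-0.0043,0,0,0,0.6,0],[0,-0.0043,0,0,0,0.6,0],[0,0,0,0,0,0,0]]]'
python3 st.py
```

```text
t: 7.65
tcp_pos: [0.4823, -0.0908, 0.0882]
tool_rot: [0.999, 0.054, 0.0, 0.0]
force: [-0.5, 0.2, -0.3]
finger_gap: -0.004
gripper_force: 0.2
[ 0.4823 -0.0908  0.0882] r,phi 0.0501 185.4 psi 6.2 [-0.5  0.2 -0.3]
boss 4271 [0.1218 0.1241 0.126 ]
rim 11261 [0.0434 0.1136 0.1216]
spoke angles [(33, 22), (34, 53), (35, 58), (36, 55), (37, 55), (38, 57), (39, 56), (40, 55), (41, 56), (42, 56), (43, 55), (44, 57), (45, 51), (46, 53), (47, 37), (154, 30), (155, 31), (156, 33), (157, 28), (158, 32), (159, 33), (160, 32), (161, 31), (162, 33), (163, 32), (164, 32), (165, 29), (166, 28), (167, 15), (168, 25), (169, 27), (170, 30), (171, 27), (172, 29), (173, 21), (174, 20), (198, 17), (199, 19), (200, 28), (201, 23), (275, 20), (276, 43), (277, 50), (278, 43), (279, 49), (280, 53), (281, 46), (282, 47), (283, 55), (284, 47), (285, 53), (286, 50), (287, 56), (288, 55), (289, 26)]
```

Pushing works: cog now at -20°. Continue, ~44° more, slower near the end.

```bash
python3 -m pendant '[[[0,-0.0043,0,0,0,0.6,0],[0,-0.0043,0,0,0,0.6,0],[0,-0.0043,0,0,0,0.6,0],[0,-0.0043,0,0,0,0.6,0],[0,-0.0043,0,0,0,0.6,0],[0,-0.0043,0,0,0,0.6,0],[0,-0.0043,0,0,0,0.6,0],[0,-0.0043,0,0,0,0.6,0],[0,-0.0022,0,0,0,0.3,0],[0,-0.0022,0,0,0,0.3,0],[0,0,0,0,0,0,0]]]'
python3 st.py
```

```text
t: 8.8
tcp_pos: [0.4877, -0.0608, 0.0879]
tool_rot: [0.964, -0.266, 0.0, -0.0]
force: [0.5, 0.2, 0.4]
finger_gap: -0.001
gripper_force: 0.0
[ 0.4877 -0.0608  0.0879] r,phi 0.0511 150.5 psi -30.9 [0.5 0.2 0.4]
boss 3660 [0.1143 0.1164 0.1184]
rim 11038 [0.0433 0.1052 0.1142]
spoke angles [(0, 55), (1, 51), (2, 54), (3, 53), (4, 50), (5, 58), (6, 51), (7, 41), (114, 16), (115, 32), (116, 31), (117, 33), (118, 31), (119, 30), (120, 32), (121, 32), (122, 33), (123, 30), (124, 32), (125, 29), (126, 32), (127, 30), (128, 17), (135, 13), (136, 15), (137, 18), (138, 16), (139, 17), (140, 15), (141, 17), (160, 16), (161, 16), (162, 16), (163, 17), (164, 18), (165, 16), (166, 15), (234, 25), (235, 35), (236, 37), (237, 34), (238, 32), (239, 37), (240, 38), (241, 36), (242, 37), (243, 36), (244, 39), (245, 37), (246, 39), (247, 36), (354, 34), (355, 56), (356, 55), (357, 55), (358, 57), (359, 50)]
```

It has begun to drop (boss 8 mm lower). Nudge on in small steps.

```bash
python3 -m pendant '[[[0,0,0,0,0,0,0],[0,0,0,0,0,0,0]]]' ; python3 st.py|head -3; python3 -m pendant '[[[0,-0.0015,0,0,0,0.2,0],[0,-0.0015,0,0,0,0.2,0],[0,0,0,0,0,0,0],[0,0,0,0,0,0,0]]]' 
python3 st.py
```

```text
t: 9.05
tcp_pos: [0.4876, -0.0609, 0.0878]
tool_rot: [0.964, -0.267, 0.0, -0.0]
force: [0.5, 1.0, 0.4]
finger_gap: -0.001
gripper_force: 0.0
[ 0.4876 -0.0609  0.0878] r,phi 0.0511 150.6 psi -30.9 [0.5 1.  0.4]
boss 1363 [0.0695 0.0703 0.0712]
rim 6765 [0.0441 0.0631 0.0641]
t: 9.5
tcp_pos: [0.4889, -0.0587, 0.0878]
tool_rot: [0.957, -0.29, 0.0, -0.0]
force: [-0.3, 0.3, 0.2]
finger_gap: -0.001
gripper_force: 0.0
[ 0.4889 -0.0587  0.0878] r,phi 0.0511 147.8 psi -33.7 [-0.3  0.3  0.2]
boss 1366 [0.0694 0.0703 0.0712]
rim 6805 [0.0441 0.0631 0.064 ]
spoke angles [(106, 21), (107, 18), (108, 21), (109, 19), (110, 18), (111, 20), (112, 18), (113, 18), (114, 18), (115, 18), (116, 19), (117, 18), (118, 18), (226, 18), (227, 21), (228, 22), (229, 20), (230, 24), (231, 22), (232, 22), (233, 20), (234, 23), (235, 20), (236, 29), (237, 16), (238, 28), (346, 20), (347, 27), (348, 28), (349, 28), (350, 28), (351, 26), (352, 27), (353, 28), (354, 28), (355, 27), (356, 30), (357, 25), (358, 27), (359, 22)]
```

Cog is home: boss top 0.0703 (expected 0.070), orientation -67.7°. Raise and measure the reader angle and the real finger tip position.

```bash
python3 -m pendant '[[[0,0,-0.04,0,0,0,0],[0,0,-0.05,0,0,0,0],[0,0,-0.05,0,0,0,0],[0,0,-0.05,0,0,0,0],[0,0,0,0,0,0,0],[0,0,0,0,0,0,0]]]'
cat > tip.py <<'E'
from h import *
s=snap('wrist');P=cloud(s);t=monitor.sense();T=R.from_quat(t['tool_rot']).as_matrix();Q=(P-t['tcp_pos'])@T
for b in np.arange(-.045,.03,.004):
  m=(abs(Q[...,0])<.02)&(abs(Q[...,1])<.065)&(abs(Q[...,2]-b)<.002)
  if m.sum()>3: print(round(b,3),m.sum(),(1e3*np.r_[Q[m].min(0)[:2],Q[m].max(0)[:2]]).round())
E
python3 tip.py; python3 st.py; python3 - <<'E'
from h import *
w=load('wrist'); W=cloud(w); d=W[...,:2]-[.5322,-.086]; r=np.hypot(d[...,0],d[...,1])
m=(r>.081)&(r<.102)&(W[...,2]>.053)&(W[...,2]<.068); q=W[m]; print('reader',len(q),np.median(q,0)); a=np.degrees(np.arctan2(d[m][:,1],d[m][:,0])); print(np.percentile(a,[5,25,50,75,95]))
m=(W[...,2]>.133)&(W[...,2]<.142)&(r<.02); print('nose',m.sum(),np.median(W[m],0))
m=(r<.085)&(r>.0655)&(W[...,2]>.058)&(W[...,2]<.067); u=W[m][:,:2]; A=np.c_[2*u,np.ones(len(u))]
v,uu=np.nonzero(m); pts=np.c_[uu,v].astype(np.float32); h=cv2.convexHull(pts.astype(np.int32))[:,0]; X=np.array([onz(w,x,y,.063)[:2] for x,y in h]); X=X[np.hypot(*(X-[.5322,-.086]).T)>.074]
f=np.linalg.lstsq(np.c_[2*X,np.ones(len(X))],(X**2).sum(1),rcond=None)[0]; print('rim centre',f[:2],np.sqrt(f[2]+f[0]**2+f[1]**2),len(X))
E
```

```text
t: 10.15
tcp_pos: [0.4891, -0.0589, 0.2407]
tool_rot: [0.957, -0.29, 0.001, 0.0]
force: [-1.0, 0.1, -0.6]
finger_gap: 0.002
gripper_force: 0.0
-0.045 131 [  6. -13.  11.  13.]
-0.041 238 [  6. -14.  11.  14.]
-0.037 217 [  6. -13.  11.  14.]
-0.033 211 [  6. -14.  11.  14.]
-0.029 190 [  6. -14.  11.  14.]
-0.025 179 [  6. -13.  11.  13.]
-0.021 139 [  6. -13.  11.  13.]
-0.017 44 [ 6. -7. 11. 11.]
[ 0.4883 -0.0586  0.2394] r,phi 0.0518 148.0 psi -33.7 [-0.1  0.5 -0. ]
boss 584 [0.0694 0.0703 0.0713]
rim 1871 [0.0619 0.0632 0.0642]
spoke angles []
reader 388 [ 0.57053208 -0.16681764  0.05668501]
[-73.13244426 -69.258976   -64.52254801 -59.97271132 -56.30496355]
nose 675 [ 0.53235407 -0.08632051  0.13679807]
rim centre [ 0.53252971 -0.08668833] 0.07896736042554327 42
```

Reader centre at -64.6°, hub axis (0.5325,-0.0865). The shut finger tips are measured ~16 mm *behind* the reported TCP, so I use the measured tip from now on. Next the carrier.

```bash
python3 -m pendant '[[[-0.0275,-0.0453,0,0,0,0,1],[-0.0275,-0.0453,0,0,0,0,1],[-0.0275,-0.0453,0,0,0,0,1],[-0.0275,-0.0453,0,0,0,0,1],[-0.0275,-0.0453,0,0,0,0,1],[-0.0275,-0.0453,0,0,0,0,1],[0,0,0,0,0,1,1],[0,0,0,0,0,1,1],[0,0,0,0,0,1,1],[0,0,0,0,0,1,1],[0,0,0,0,0,0,1],[0,0,0,0,0,0,1]]]'
python3 tip.py; python3 - <<'E'
from h import *
s=load('wrist'); cv2.imwrite('pics/w5.png',s['pixels'][:,:,::-1]); print(monitor.sense()['q'].round(2))
E
```

```text
t: 11.45
tcp_pos: [0.499, 0.1952, 0.2384]
tool_rot: [0.861, -0.508, -0.001, 0.001]
force: [0.6, 0.7, 0.2]
finger_gap: 1.001
gripper_force: 0.0
-0.045 545 [-13. -55.  11.  57.]
-0.041 498 [-13. -55.  11.  57.]
-0.037 444 [-13. -55.  11.  57.]
-0.033 399 [-13. -55.  10.  57.]
-0.029 296 [-12. -53.  10.  55.]
-0.025 146 [-12. -48.   9.  50.]
[0.16 0.39 1.63 0.   1.12 2.8 ]
```

View pics/w5.png

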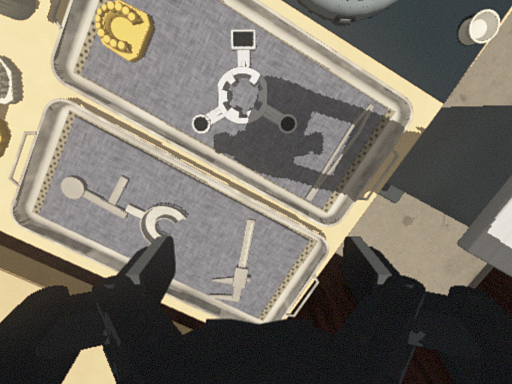

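The carrier's square pad is at (243,39), round pads (201,124), (288,124), collar centre about (242,94); square arm points up = tool +x. Compute its pose.

```bash
python3 - <<'E'
from h import *
s=load('wrist');P=cloud(s)
zp=np.nanmedian(P[90:120,160:195,2]); print('pad z',zp)
tops=[]
k=s['pixels'].astype(int).max(-1)
for u,v in((243,39),(201,124),(288,124)):
    sub=(slice(v-14,v+15),slice(u-14,u+15)); m=(P[sub][...,2]>zp+.0095)&(P[sub][...,2]<zp+.018)&(k[sub]<70)
    yy,xx=np.nonzero(m); c=np.array([xx.mean()+u-14,yy.mean()+v-14]); z=np.median(P[sub][m][:,2]); q=onz(s,*c,z); tops.append(q); print(m.sum(),c,q)
# collar
g=(P[...,2]>zp+.042)&(P[...,2]<zp+.049); lab=np.zeros_like(g); lab[55:135,200:290]=1; g&=lab
c=np.nanmedian(P[g],0); h=cv2.convexHull(np.argwhere(g)[:,::-1].astype(np.int32))[:,0]; X=np.array([onz(s,a,b,c[2])[:2] for a,b in h])
(cx,cy),r=cv2.minEnclosingCircle(X.astype(np.float32)); print('collar',c,cx,cy,r,len(X))
C=np.mean(tops,0); print('mean pads',C)
for q in tops: d=q[:2]-[cx,cy]; d2=q[:2]-C[:2]; print(np.hypot(*d),np.degrees(np.arctan2(d[1],d[0])),np.hypot(*d2),np.degrees(np.arctan2(d2[1],d2[0])))
rel=X-[cx,cy]
for a in range(-80,-44,4):
    n=np.array([-np.sin(np.radians(a)),np.cos(np.radians(a))]); w=rel@n; print(a,(w.max()-w.min()).round(4),end=' ')
E
```

```text
pad z 0.0072248859932578235
224 [242.46428571  38.83928571] [0.58734659 0.07124248 0.02065965]
119 [200.36134454 123.39495798] [0.58853754 0.18352916 0.02069613]
156 [287.35897436 123.44871795] [0.49092912 0.1295685  0.02070255]
collar [0.55503914 0.12877503 0.05214442] 0.5552157163619995 0.1280759871006012 0.03102404624223709 26
mean pads [0.55560442 0.12811338 0.02068611]
0.0652873719155693 -60.51831903226249 0.06512960285061327 -60.83218012587773
0.0646946589987081 58.998334738107644 0.06446316618044541 59.27734911907909
0.06430391457261617 178.6700279622931 0.06469165975589149 178.71112761945471
-80 0.061 -76 0.0601 -72 0.059 -68 0.0576 -64 0.0559 -60 0.055 -56 0.0565 -52 0.0581 -48 0.0593
```

```bash
python3 -m pendant '[[[0.036,-0.007,0,0,0,0,1],[0.036,-0.007,0,0,0,0,1],[0.036,-0.007,0,0,0,0,1],[0,0,0.047,0,0,0,1],[0,0,0.047,0,0,0,1],[0,0,0.047,0,0,0,1],[0,0,0.047,0,0,0,1],[0,0,0.02,0,0,0,1],[0,0,0,0,0,0,1],[0,0,0,0,0,0,1]]]'
python3 - <<'E'
from h import *
s=snap('wrist','w6.png'); print(monitor.sense()['tcp_pos'])
P=cloud(s); g=(P[...,2]>.046)&(P[...,2]<.056)&(np.hypot(P[...,0]-.5554,P[...,1]-.1281)<.034); print(g.sum(),np.nanmedian(P[g],0))
t=monitor.sense();T=R.from_quat(t['tool_rot']).as_matrix();Q=(P-t['tcp_pos'])@T
m=(abs(Q[...,0])<.015)&(abs(Q[...,1])<.06)&(abs(Q[...,1])>.036)&(P[...,2]>.055); print('finger lowest',np.nanmin(P[m][:,2]))
E
```

```text
t: 12.5
tcp_pos: [0.5563, 0.1277, 0.0734]
tool_rot: [0.861, -0.509, -0.0, 0.0]
force: [-0.7, 0.5, 0.3]
finger_gap: 0.998
gripper_force: 0.0
[0.55696669 0.12770789 0.07418725]
3624 [0.55534174 0.1278063  0.05221092]
finger lowest 0.09697751562002158
```

View pics/w6.png

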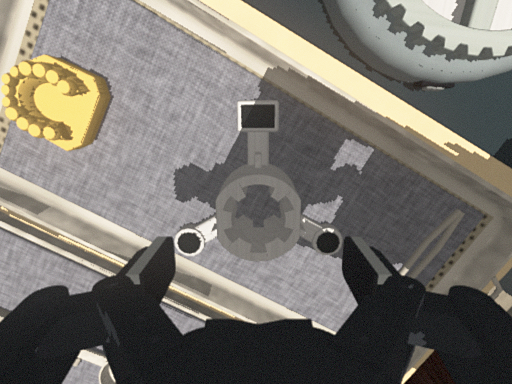

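The fingers straddle the collar (258,210) symmetrically and tips are at z 0.097, TCP 0.074. Descend 67 mm and close.

```bash
python3 -m pendant '[[[0,0,0.028,0,0,0,1],[0,0,0.028,0,0,0,1],[0,0,0.028,0,0,0,1],[0,0,0,0,0,0,1],[0,0,0,0,0,0,0],[0,0,0,0,0,0,0],[0,0,0,0,0,0,0],[0,0,0,0,0,0,0],[0,0,0,0,0,0,0]]]' 70
```

```text
t: 13.45
tcp_pos: [0.5576, 0.1277, 0.0084]
tool_rot: [0.861, -0.509, 0.002, -0.001]
force: [-0.7, -0.4, 6.3]
finger_gap: 0.643
gripper_force: 74.3
```

```bash
python3 -m pendant '[[[0,0,-0.012,0,0,0,0],[0,0,-0.04,0,0,0,0],[0,0,-0.05,0,0,0,0],[0,0,-0.05,0,0,0,0],[0,0,-0.05,0,0,0,0],[0,0,0,0,0,0,0],[0,0,0,0,0,0,0]]]'
cat > car.py <<'E'
from h import *
s=snap('wrist');P=cloud(s);t=monitor.sense();T=R.from_quat(t['tool_rot']).as_matrix();Q=(P-t['tcp_pos'])@T
k=s['pixels'].astype(int).max(-1)
print(t['tcp_pos'].round(4),'psi',np.degrees(2*np.arctan2(t['tool_rot'][1],t['tool_rot'][0])).round(2),t['force'].round(1))
# square pad of the carrier at tool x ~ +0.065, collar top ahead
m=(Q[...,0]>.048)&(Q[...,0]<.09)&(abs(Q[...,1])<.02)&(abs(Q[...,2]+.013)<.008)
q=Q[m]; print('pad',len(q),np.median(q,0).round(4),(q.min(0)).round(3),q.max(0).round(3),'ang',np.degrees(np.arctan2((q[:,1].min()+q[:,1].max())/2,.065)).round(1))
m=(np.hypot(Q[...,0],Q[...,1])<.034)&(Q[...,2]<-.035)&(Q[...,2]>-.05)&(abs(Q[...,1])<.022); q=Q[m]; A=np.c_[q[:,:2],np.ones(len(q))]; print('collar',len(q),q.max(0).round(4),np.median(q,0).round(4),'tilt',np.linalg.lstsq(A,q[:,2],rcond=None)[0].round(3))
E
python3 car.py; python3 -c "
from h import *
s=load('wrist'); cv2.imwrite('pics/w7.png',s['pixels'][:,:,::-1])"
```

```text
t: 14.15
tcp_pos: [0.556, 0.1278, 0.169]
tool_rot: [0.861, -0.509, 0.001, -0.001]
force: [-0.2, 0.6, -4.0]
finger_gap: 0.635
gripper_force: 75.2
[0.5548 0.1277 0.1675] psi -61.2 [-1.2 -0.6 -2.9]
pad 3112 [ 0.0643 -0.0004 -0.0131] [ 0.048 -0.015 -0.016] [ 0.076  0.015 -0.008] ang -0.3
collar 6665 [ 0.0308  0.022  -0.035 ] [ 0.0044  0.0001 -0.045 ] tilt [-0.019 -0.001 -0.043]
```

View pics/w7.png

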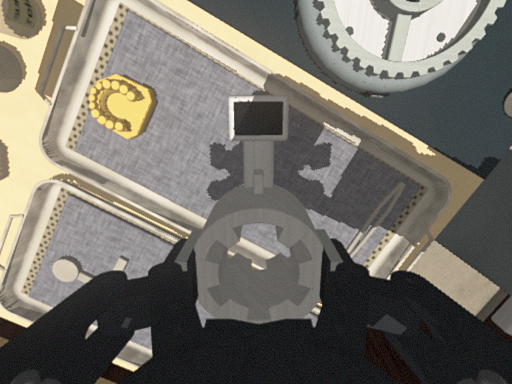

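Carrier is gripped centred, level (underside at TCP height), square pad along tool +x at (258,118). Move over the hub and turn 4° clockwise.

```bash
python3 -m pendant '[[[0.0184,0.0129,0,0,0,0,0],[0.0368,0.0257,0,0,0,0,0],[0.0368,0.0257,0,0,0,0,0],[0.0368,0.0257,0,0,0,0,0],[0.0368,0.0257,0,0,0,0,0],[0.0368,0.0257,0,0,0,0,0],[0.0184,0.0129,0,0,0,0,0],[0,0,0,0,0,0.6,0],[0,0,0,0,0,0,0],[0,0,0,0,0,0,0],[0,0,0,0,0,0,0]]]'
cat >> car.py <<'E'
tp=np.mean([monitor.sense()['tcp_pos'] for _ in range(1)],0)
m=(abs(P[...,2]-.137)<.004)&(np.hypot(Q[...,0],Q[...,1])<.017); 
if m.sum(): print('nose seen',m.sum(),np.median(P[m],0).round(4),'in tool',np.median(Q[m],0).round(4))
d=np.array([.5325,-.0866])-t['tcp_pos'][:2]; print('to go tool xy',(T.T@np.r_[d,0])[:2].round(4))
E
python3 car.py; python3 car.py
```

```text
t: 15.3
tcp_pos: [0.5323, -0.0857, 0.1669]
tool_rot: [0.842, -0.539, -0.001, 0.0]
force: [-0.2, -0.3, -2.9]
finger_gap: 0.645
gripper_force: 75.0
[ 0.5326 -0.0858  0.1672] psi -65.23 [ 0.2  0.1 -3.7]
pad 3075 [ 0.0637  0.0009 -0.0112] [ 0.048 -0.014 -0.014] [ 0.076  0.016 -0.005] ang 0.9
collar 6274 [ 0.0302  0.022  -0.035 ] [ 0.0042 -0.0018 -0.0432] tilt [-0.014  0.004 -0.042]
nose seen 111 [ 0.5279 -0.0779  0.1367] in tool [-0.009   0.0009  0.0305]
to go tool xy [0.0007 0.0004]
[ 0.5327 -0.0858  0.1674] psi -65.24 [ 0.8  0.7 -2.5]
pad 3087 [ 0.0637  0.0008 -0.0113] [ 0.048 -0.014 -0.015] [ 0.076  0.016 -0.006] ang 0.8
collar 6282 [ 0.0302  0.022  -0.035 ] [ 0.0042 -0.0016 -0.0433] tilt [-0.015  0.003 -0.042]
nose seen 111 [ 0.5277 -0.0779  0.1366] in tool [-0.0092  0.0009  0.0308]
to go tool xy [0.0006 0.0005]
```

```bash
python3 -m pendant '[[[0.0008,0.0006,0,0,0,0,0],[0,0,0.017,0,0,0,0],[0,0,0.017,0,0,0,0],[0,0,0.012,0,0,0,0],[0,0,0.012,0,0,0,0],[0,0,0.01,0,0,0,0],[0,0,0,0,0,0,0],[0,0,0,0,0,0,0]]]'; python3 car.py
```

```text
t: 16.2
tcp_pos: [0.533, -0.0873, 0.1134]
tool_rot: [0.842, -0.54, -0.0, -0.0]
force: [0.6, -0.3, -3.9]
finger_gap: 0.641
gripper_force: 75.0
[ 0.5331 -0.0874  0.1136] psi -65.32 [ 0.1 -0.  -3. ]
pad 3087 [ 0.0638  0.0007 -0.0112] [ 0.048 -0.014 -0.014] [ 0.076  0.016 -0.006] ang 0.7
collar 6280 [ 0.0302  0.022  -0.035 ] [ 0.0043 -0.0014 -0.0433] tilt [-0.014  0.002 -0.042]
nose seen 1760 [ 0.533  -0.0879  0.137 ] in tool [ 0.0002  0.0002 -0.0234]
to go tool xy [-0.0009  0.0002]
```

On the shaft without force. Lower in small steps through the spline.

```bash
python3 -m pendant '[[[-0.0008,0,0.004,0,0,0,0],[0,0,0.004,0,0,0,0],[0,0,0.004,0,0,0,0],[0,0,0.004,0,0,0,0],[0,0,0.004,0,0,0,0],[0,0,0,0,0,0,0]]]'
```

```text
t: 16.85
tcp_pos: [0.5327, -0.0867, 0.097]
tool_rot: [0.842, -0.54, 0.0, -0.0]
force: [1.7, 0.4, -3.5]
finger_gap: 0.637
gripper_force: 75.0
```

Past master_top (0.104) with no resistance. On down to near the boss.

```bash
python3 -m pendant '[[[0,0,0.007,0,0,0,0],[0,0,0.007,0,0,0,0],[0,0,0.007,0,0,0,0],[0,0,0.006,0,0,0,0],[0,0,0.003,0,0,0,0],[0,0,0,0,0,0,0],[0,0,0,0,0,0,0]]]'; python3 car.py
```

```text
t: 17.55
tcp_pos: [0.5327, -0.0867, 0.0731]
tool_rot: [0.842, -0.54, -0.0, -0.0]
force: [2.5, 0.8, -5.6]
finger_gap: 0.64
gripper_force: 74.9
[ 0.5327 -0.0867  0.0733] psi -65.33 [ 3.3  1.  -5. ]
pad 3080 [ 0.0638  0.0007 -0.0114] [ 0.048 -0.014 -0.014] [ 0.076  0.016 -0.005] ang 0.7
collar 5351 [ 0.0304  0.022  -0.035 ] [ 0.0158 -0.0005 -0.0435] tilt [ 0.012  0.004 -0.043]
nose seen 3085 [ 0.5336 -0.0892  0.137 ] in tool [ 0.0025  0.0004 -0.0637]
to go tool xy [-0.0002  0.0002]
```

```bash
python3 -m pendant '[[[0,0,0.0013,0,0,0,0],[0,0,0,0,0,0,0],[0,0,0,0,0,0,1],[0,0,0,0,0,0,1],[0,0,0,0,0,0,1],[0,0,0,0,0,0,1],[0,0,0,0,0,0,1],[0,0,0,0,0,0,1]]]'; python3 car.py
```

```text
t: 18.4
tcp_pos: [0.5325, -0.0868, 0.0724]
tool_rot: [0.842, -0.54, -0.0, 0.0]
force: [0.3, 0.6, -0.1]
finger_gap: 1.002
gripper_force: 0.0
[ 0.5325 -0.0868  0.0724] psi -65.33 [-0.4  0.5  0.1]
pad 3036 [ 0.0638  0.0002 -0.0106] [ 0.048 -0.015 -0.013] [ 0.076  0.015 -0.006] ang 0.3
collar 5159 [ 0.0303  0.022  -0.035 ] [ 0.0158 -0.0001 -0.0428] tilt [ 0.01   0.004 -0.042]
nose seen 3059 [ 0.5337 -0.0893  0.137 ] in tool [ 0.0027  0.     -0.0646]
to go tool xy [-0.0001 -0.0001]
```

Released. Rise, back off toward the robot, and check from above.

```bash
python3 -m pendant '[[[0,0,-0.02,0,0,0,1],[0,0,-0.05,0,0,0,1],[0,0,-0.05,0,0,0,1],[0,0,-0.05,0,0,0,1],[0,0,-0.05,0,0,0,1],[-0.04,0,0,0,0,0,1],[-0.04,0,0,0,0,0,1],[0,0,0,0,0,0,1],[0,0,0,0,0,0,1],[0,0,0,0,0,0,1]]]'
python3 - <<'E'
from h import *
s=snap('wrist','w8.png');P=cloud(s);d=P[...,:2]-[.5325,-.0866];r=np.hypot(d[...,0],d[...,1])
an=np.degrees(np.arctan2(d[...,1],d[...,0])); row=np.arange(384)[:,None]<250
m=(r>.026)&(r<.03)&(P[...,2]>.1)&(P[...,2]<.13); q=P[m];A=np.c_[q[:,:2]-[.5325,-.0866],np.ones(len(q))];print('collar top (0.115)',len(q),np.linalg.lstsq(A,q[:,2],rcond=None)[0].round(4))
m=(r>.058)&(r<.077)&(P[...,2]>.078)&(P[...,2]<.09); print('pad tops (0.0835)',np.median(P[m][:,2]).round(4))
for a in(-65,55,175):
  k=m&(abs((an-a+180)%360-180)<20); print(a,k.sum(),np.median(an[k]).round(1),np.median(P[k][:,2]).round(4)) if k.sum() else print(a,'none')
m=(r>.067)&(r<.073)&(P[...,2]>.05)&(P[...,2]<.07); print('cog rim (0.063)',np.median(P[m][:,2]).round(4),m.sum())
E
```

```text
t: 19.45
tcp_pos: [0.5064, -0.0292, 0.2484]
tool_rot: [0.842, -0.54, 0.0, 0.0]
force: [0.2, -0.0, -0.4]
finger_gap: 0.999
gripper_force: 0.0
collar top (0.115) 671 [-0.0015  0.0026  0.1152]
pad tops (0.0835) 0.0833
-65 550 -65.6 0.0832
55 294 55.8 0.0833
175 314 170.7 0.0833
cog rim (0.063) 0.0632 1722
```

View pics/w8.png

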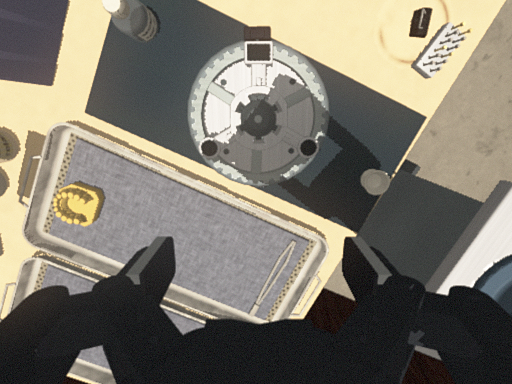

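The carrier sits flat on the cog: its collar is at (258,118) and its square pad at (258,50) is beside the black reader at (256,33). The heights match (0.1152, 0.0833, 0.0632), nothing else has moved, and the gripper is clear.

```bash
python3 -c "
from station import job
print(job.sign_off())"
```

```text
the job is handed in; nothing more can be done
None
```

The cog is fully down on its seat and the carrier lies flat on it, both in line with the master spline and released; the other things looked undisturbed in the last view, and I handed the job in at about 19.5 s.

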